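# Drop the eccentric cam, then push the jig carriage home

## Robot

A 7-joint arm with a two-finger parallel gripper is mounted at the origin on the work surface. World frame = base frame: x ahead of the robot, y to its left, z up, the work surface at z = 0. Lengths are in m, angles in rad, forces in N, time in s.
With the tool pointing down it reaches from about 0.425 to 0.95 m from the base axis. Payload 4.7 kg.
Tool frame: the origin (TCP) lies midway between the tips of the shut fingers; the grasp point (between the pads) lies 19 mm behind it (r.pinch_z is the distance from the TCP to the grasp point, in m); y points along the fingers, z is the direction in which the jaws open and shut, and the axes are right-handed (so a half turn about y gives the same grasp; the last joint's range is limited). The gripper opens to 87 mm and grips with 3 to 60 N. Pads are 19 mm wide; open, the fingers measure 117 mm over their backs; the gripper's body (75 mm by 190 mm) begins 51 mm behind the grasp point.
Start: joints at [1.083, 0.469, -0.049, 1.532, 0.024, 1.141, -0.082], TCP at [0.299, -0.605, 0.223] pointing down, gripper open.
Joint ranges: [-2.59, 2.59], [-0.33, 1.99], [-1.39, 1.29], [0.1, 2.45], [-1.04, 4.18], [0.21, 1.99], [-2.66, 2.66]. Speed limits (rad/s): [2.57, 2.57, 3.14, 3.14, 3.14, 3.14, 3.14].

## Interface

Orientations are given as [roll, pitch, yaw] about the fixed x, y, z axes, in that order (R = Rz(yaw) Ry(pitch) Rx(roll)).
In Python, from rig import r, camera, camera_model gives the robot as it stands. The module is installed in compiled form; this text tells all that it offers. Calls block until the motion is done:
- r.move_to(position, orientation): joint-space move of the TCP to a pose.
- r.line_to(position, attitude=None, vel=0.15, threshold=None): straight line of the TCP; attitude=None keeps the orientation; vel is the mean speed in m/s. With threshold (N) it stops when the force on the tool has changed by that much, and returns True; else False.
- r.move_j(angles): joint-space move.
- r.let_go() and r.gripper_close(newtons=None): open the fingers fully, or close them until they stop; newtons is the grip in N (None keeps the last).
- r.wait(seconds).
- r.ik(position, orientation): joint angles nearest the present ones, or None.
- r.get_state(): the state.
- camera(name): name is "side" or "top" or "wrist"; returns the picture (400x640x3 uint8, red, green, blue); there is no depth.
- camera_model(name): a dict with "fov_y" (degrees; the focal length in pixels is half the picture's height over the tangent of half this angle, whatever the lens; pixels are square), "cx", "cy" (the principal point, pixels), "extrinsics" (4x4, takes a point from camera to world coordinates). Camera axes: x right, y down, z forward; pixel columns grow to the right and rows downward; lengths in m; the calibration is good to about 2 mm. A picture is of the moment at which its call begins: read the wrist's pose just before it. camera_model takes no time and is no camera call; for the wrist camera it gives the pose at the moment of the call.
A pose or a line that the arm cannot do raises r.PlanningError and nothing moves.
- r.sign_off(): hands the job in, once; it reports no verdict.
The state is a dict: "time_s": time; "joint_pos": joint angles; "dq": joint speeds; "joint_efforts": joint torques, N m; "tcp_pos": TCP position; "eef_rot": TCP orientation; "wrist_force": force on the tool from outside, world axes, zero at the start; "ft_torque": the same for the moment, N m; "gripper_width": finger opening in m.
Only numpy, scipy, OpenCV 4.12 (cv2) and the standard library are available. Lean on these libraries where they do the work, as an engineer would, in place of code of your own. Each camera call takes 0.05 s, during which the arm holds its last target.

## Task

On the dowelling jig, use a fingertip to push the red cam round by its black peg to its low point, so that the white mark on the cam faces the white mark on the blue carriage. Only then push the carriage forward from behind its dark wooden block, fully home, leaving the cam at its low point. Only push, never pinch the peg or the block, leave the box, bottle and tape alone, and finish clear of everything.

Things in the scene. Friction and masses are not known exactly. Their poses are not given: they have to be found in the camera images.
- jig: Dowelling jig fixed to the bench, place and yaw vary. Origin on the bench under the cam pivot; +x = carriage's forward direction, y left, z up. Plywood base 18 mm thick, x -195..90, y -115..175 mm. Guide strips beside the carriage, x -180..-85, y 37..52 mm either side, tops 36 mm over the bench. Aluminium drill-guide bracket at x -82..-32, y 100..168 mm, top 85 mm over the bench.
- cam_pivot (a point): Fixed point on the cam's pivot axis, 38 mm over the bench, on top of the cam: a red disc, radius 42 mm, 20 to 38 mm over the bench, centre 22 mm off the pivot. A white mark runs from the pivot to the rim's low point, 20 mm from it. Unless the low point faces the carriage, the cam stops the carriage short, and pushing the carriage harder does not turn it.
- cam_peg (a point): Centre of the top of the cam's black upright peg, 95 mm over the bench: radius 8 mm, 49 mm tall, on a dark steel lever (top 46 mm over the bench, 20 mm wide, ends 6 mm past the peg axis), 70 mm from the pivot axis. From the pivot it stands at angle cam + 0.9 rad, counter-clockwise from the jig's +x. From any start, push it counter-clockwise (seen from above) to reach low.
- cam (a joint): Angle of the cam, rad, counter-clockwise seen from above positive. 0 is the low point (white mark straight towards the carriage); it starts between -2.4 and -1.5. Stops at -2.7 and +0.9, so it can be turned past the low point. Stiff: it stays where it is left; about 3 N at the peg turns it.
- carriage (a joint): Travel of the blue carriage along the jig's +x, m: 0 fully back, 0.060 fully home at its stop; starts at 0 to 0.008; stays where left, about 3 N moves it. With the cam at low it clears the cam by 1.5 mm when home. At travel 0 the nose (front face, 70 mm wide, top 41 mm over the bench) is 81.5 mm behind the pivot and the rear 151.5 mm behind it, on the jig's centre line y = 0.
- push_block (a point): Centre of the top of the dark wooden push block at the carriage's rear, 85 mm over the bench; axes as the jig's. Block 16 mm thick along the push (rear face 8 mm behind this point, flush with the carriage's rear), 60 mm wide, 41 to 85 mm over the bench. In front of it a pale rail lies across the carriage, 38 mm wide, 41 to 63 mm over the bench, reaching 140 mm left of the centre line.
- screw_box: Loose cardboard box 80 x 55 x 45 mm, bystander on the bench to the right of the jig; origin under its centre.
- glue: Loose yellow glue bottle, 52 mm diameter, 120 mm tall, bystander on the bench to the left of the jig; origin under its centre.
- tape: Loose grey ring-shaped roll of tape, 90 mm across, 25 mm high, bystander on the bench to the left of the jig; origin under its centre.

How it is judged:
On the way, in this order (a step that is already met when the one before it is completed fails the run):
1. the cam is at its low point (within 0.3 rad) while the carriage is still back (travel under 20 mm) (value of joint cam between -0.3 and 0.3 rad and value of joint carriage below 0.02 m), for 0.2 s.
2. the carriage is home (travel over 57 mm) (value of joint carriage above 0.057 m), for 0.2 s.
At the end, for the whole second after the job is handed in: The carriage is home (travel over 57 of 60 mm), the cam within 0.4 rad of its low point, both at rest; box, bottle and tape within 20 mm of where they stood (value of joint carriage above 0.057 m and value of joint cam between -0.4 and 0.4 rad and velocity of joint carriage between -0.01 and 0.01 m/s and velocity of joint cam between -0.1 and 0.1 rad/s and distance of each of screw_box, glue, tape from where it was at the start of the episode below 0.02 m); the robot touches nothing.
It fails at once if the carriage is pushed forward (over 20 mm) while the cam is more than 0.45 rad from its low point (value of joint carriage above 0.02 m and (value of joint cam below -0.45 rad or value of joint cam above 0.45 rad)).
It fails at once if the peg is pinched between the fingers (horizontal distance between the grasp point and cam_peg below 0.007 m and z of the grasp point in the frame of cam_peg below 0.002 m and contact force between the fingers and jig above 0.5 N).
It fails at once if the push block is pinched between the fingers (x of the grasp point in the frame of push_block between -0.006 and 0.006 m and y of the grasp point in the frame of push_block between -0.03 and 0.03 m and z of the grasp point in the frame of push_block below 0.002 m and contact force between the fingers and jig above 0.5 N).
It fails at once if the box, bottle or tape is moved more than 20 mm, lifted or tipped (distance of any of screw_box, glue, tape from where it was at the start of the episode above 0.02 m or angle between glue's own z axis and vertical above 0.4 rad).
It also fails if it takes over 58 s, if anything falls off the work surface, if the arm or the gripper's body presses on something with over 40 N, if the wrist force passes 120 N, or if a joint passes its speed limit or range.

## Working session

There is one attempt and no reset: what is moved stays moved. The work goes in short steps, each a Python script; the robot and the scene stay as the last script left them, time stands still between calls to the robot, and variables do not carry over. Pictures are saved under pics/ and viewed, and the job is handed in when it is done.

```bash
mkdir -p pics; python3 - <<'E'
from rig import r,camera,camera_model
import cv2,numpy as np
for n in ["side","top","wrist"]:
    m=camera_model(n); print(n,m["fov_y"],m["cx"],m["cy"],np.round(m["extrinsics"],3).tolist(),[k for k in m])
    cv2.imwrite(f"pics/{n}0.png",camera(n)[:,:,::-1])
s=r.get_state();print(s["time_s"],s["tcp_pos"],s["eef_rot"],s["gripper_width"],r.pinch_z)
E
```

```text
side 47.9426870980198 323.10307380932636 202.6260686319495 [[0.828, -0.291, 0.479, 0.139], [-0.56, -0.443, 0.7, -0.579], [0.008, -0.848, -0.53, 0.566], [0.0, 0.0, 0.0, 1.0]] ['fov_y', 'cx', 'cy', 'extrinsics']
top 44.088341933056086 317.8764090564794 201.4075759891108 [[0.015, -0.997, 0.082, 0.484], [-1.0, -0.016, -0.007, 0.058], [0.008, -0.082, -0.997, 1.204], [0.0, 0.0, 0.0, 1.0]] ['fov_y', 'cx', 'cy', 'extrinsics']
wrist 65.93584434908605 320.6717709289992 199.18170907114964 [[0.443, -0.87, -0.215, 0.357], [-0.896, -0.431, -0.105, -0.576], [-0.002, 0.239, -0.971, 0.385], [0.0, 0.0, 0.0, 1.0]] ['fov_y', 'cx', 'cy', 'extrinsics']
0.15 [ 0.29874601 -0.60479945  0.22175454] [-1.57224259e+00 -5.33721535e-05 -2.68276069e+00] 0.08710638815897258 0.0187
```

View pics/top0.png

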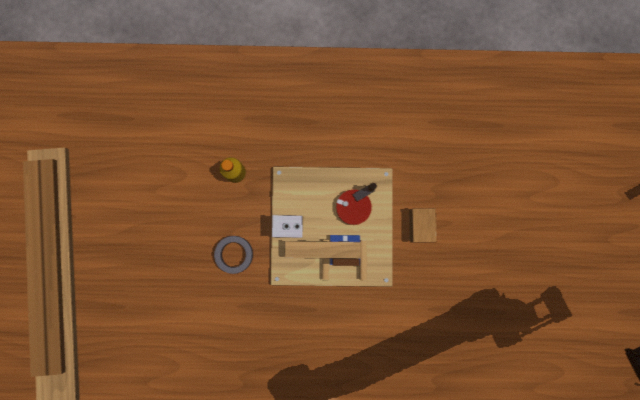

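View pics/side0.png

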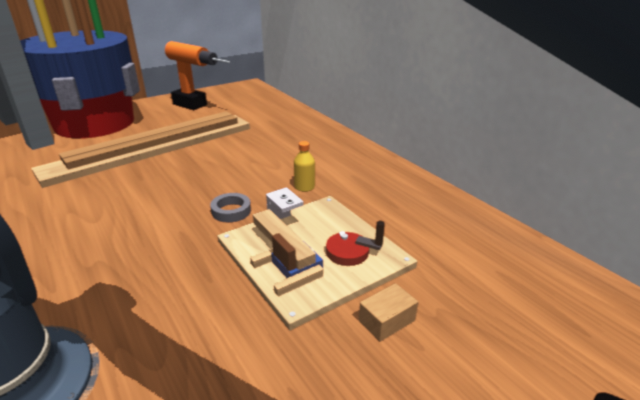

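The top view shows the jig nearly aligned with the world: base at px (272..392, 167..286), red cam at about (352,207), peg at about (371,188), block at about (345,261). I'll enlarge it and measure.

```bash
cat > h.py <<'E'
import numpy as np,cv2
from rig import r,camera,camera_model
def ray(n,u,v,z,m=None):
    m=m or camera_model(n);f=200/np.tan(np.radians(m["fov_y"]/2));E=np.array(m["extrinsics"])
    d=E[:3,:3]@np.array([(u-m["cx"])/f,(v-m["cy"])/f,1]);o=E[:3,3]
    return o+d*(z-o[2])/d[2]
def proj(n,p,m=None):
    m=m or camera_model(n);f=200/np.tan(np.radians(m["fov_y"]/2));E=np.array(m["extrinsics"])
    c=E[:3,:3].T@(np.array(p)-E[:3,3]);return np.array([m["cx"]+f*c[0]/c[2],m["cy"]+f*c[1]/c[2]])
E
python3 - <<'E'
from h import *
a=cv2.imread("pics/top0.png")
cv2.imwrite("pics/topz.png",cv2.resize(a[155:300,200:450],None,fx=3.2,fy=3.2,interpolation=cv2.INTER_CUBIC))
a=cv2.imread("pics/side0.png")
cv2.imwrite("pics/sidez.png",cv2.resize(a[180:340,200:430],None,fx=3.4,fy=3.4,interpolation=cv2.INTER_CUBIC))
a=cv2.imread("pics/top0.png")
hsv=cv2.cvtColor(a,cv2.COLOR_BGR2HSV)
# base: pale, low-ish hue ~20-28 bright
print(hsv[175,300],hsv[275,300],hsv[140,300])
E
```

```text
[ 17 110 165] [ 20 101 180] [ 13 169 136]
```

View pics/topz.png

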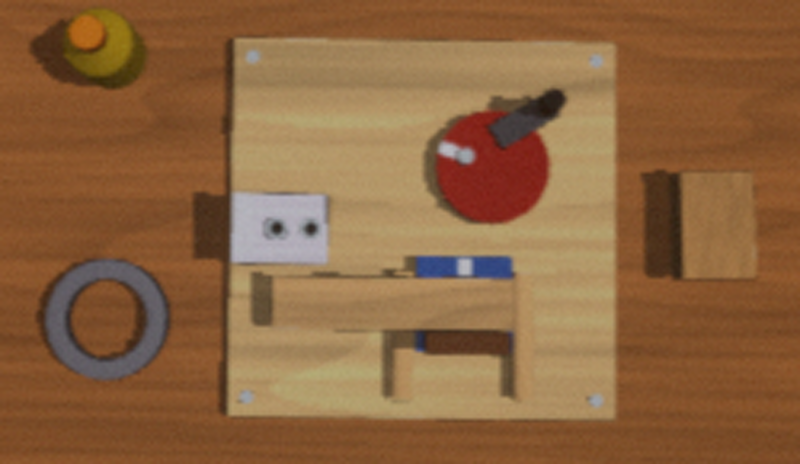

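View pics/sidez.png

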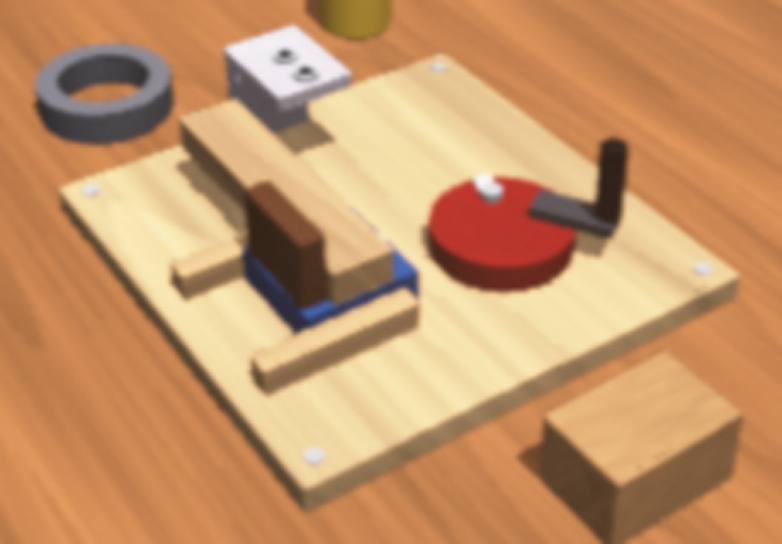

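```bash
python3 - <<'E'
from h import *
Z=lambda u,v:(200+u/3.2-.35,155+v/3.2-.35)
S=lambda u,v:(200+u/3.4-.35,180+v/3.4-.35)
cs=[ray("top",*Z(*p),.018)[:2] for p in [(234,38),(615,43),(615,418),(228,414)]]
print("corners FL FR RR RL",np.round(cs,4).tolist())
cs=np.array(cs)
J=np.array([(90,175),(90,-115),(-195,-115),(-195,175)])/1000
# rigid fit
jc=J-J.mean(0);wc=cs-cs.mean(0);H=jc.T@wc
yaw=np.arctan2(H[0,1]-H[1,0],H[0,0]+H[1,1]);R=np.array([[np.cos(yaw),-np.sin(yaw)],[np.sin(yaw),np.cos(yaw)]])
t=cs.mean(0)-R@J.mean(0);print("fit yaw,pivot",yaw,t,"resid mm",np.round(1000*(cs-(J@R.T+t)),1).tolist())
for nm,n,f,p,z in [("pivot","top",Z,(466,156),.038),("pivot","side",S,(491,191),.040),("peg","top",Z,(552,100),.095),("peg","side",S,(613,146),.095),("block","top",Z,(467,342),.085),("nosemark","top",Z,(465,266),.041)]:
    w=ray(n,*f(*p),z);j=R.T@(w[:2]-t);print(nm,n,np.round(w,4),"jig",np.round(j,4))
# red disc centre
a=cv2.imread("pics/top0.png").astype(int);m=((a[:,:,2]>90)&(a[:,:,1]<50)&(a[:,:,0]<50)).astype(np.uint8)
m[:,:300]=0
c=max(cv2.findContours(m,0,1)[0],key=cv2.contourArea);(u,v),rad=cv2.minEnclosingCircle(c);w=ray("top",u,v,.038);print("disc",u,v,rad,w,R.T@(w[:2]-t), np.linalg.norm(ray("top",u+rad,v,.038)-w))
E
```

```text
corners FL FR RR RL [[0.664, 0.1603], [0.6649, -0.1284], [0.3836, -0.1292], [0.3824, 0.1584]]
fit yaw,pivot 0.0042754397813146 [ 0.57633334 -0.01450282] resid mm [[-1.6, -0.6], [-1.9, 0.7], [1.7, 1.1], [1.8, -1.3]]
pivot top [ 0.5756 -0.015   0.038 ] jig [-0.0007 -0.0005]
pivot side [ 0.579  -0.0094  0.04  ] jig [0.0027 0.0051]
peg top [ 0.6118 -0.0718  0.095 ] jig [ 0.0352 -0.0575]
peg side [ 0.6128 -0.0722  0.095 ] jig [ 0.0362 -0.0579]
block top [ 0.4407 -0.0142  0.085 ] jig [-0.1357  0.0009]
nosemark top [ 0.4944 -0.015   0.041 ] jig [-0.082  -0.0001]
disc 352.9285583496094 206.64285278320312 17.39849281311035 [ 0.56821014 -0.03324845  0.038     ] [-0.00820327 -0.01871073] 0.041239093306876466
```

Measurements agree: pivot ≈ (0.576, -0.015), yaw ≈ 0, peg radius ≈ 68 mm (nominally 70), cam ≈ -1.92 from the peg and -1.98 from the disc. Next I'll shut the fingers, come in behind the peg and sweep it round.

```bash
cat >> h.py <<'E'
P=np.array([0.5763,-0.0145]);YAW=0.004
def pose(th,off,z):  # th: world peg angle
    t=np.array([-np.sin(th),np.cos(th)]);p=P+.07*np.array([np.cos(th),np.sin(th)])-off*t
    return [p[0],p[1],z],[-np.pi/2,0,th+np.pi/2-np.pi]
E
python3 - <<'E'
from h import *
for th in np.arange(-1.02,1,.3): 
    q=r.ik(*pose(th,.0175,.062)); print(round(th,2),None if q is None else np.round(q,2))
r.gripper_close(10)
r.move_to(*pose(-1.02,.04,.2))
p,o=pose(-1.02,.04,.062)
print(r.line_to(p,vel=.15,threshold=8)); s=r.get_state();print(s["time_s"],s["tcp_pos"],s["wrist_force"],s["gripper_width"])
for n in ["side","top"]: cv2.imwrite(f"pics/{n}1.png",camera(n)[:,:,::-1])
a=cv2.imread("pics/top1.png")[140:300,240:450];b=cv2.imread("pics/side1.png")[150:310,220:430]
cv2.imwrite("pics/c1.png",cv2.resize(np.hstack([a,b]),None,fx=1.9,fy=1.9))
E
```

```text
-1.02 [ 0.31  0.56 -0.33  1.84  0.25  0.79 -1.17]
-0.72 [ 0.34  0.59 -0.39  1.79  0.3   0.82 -0.92]
-0.42 [ 0.35  0.62 -0.46  1.75  0.35  0.85 -0.69]
-0.12 [ 0.37  0.65 -0.53  1.72  0.41  0.88 -0.46]
0.18 [ 0.38  0.67 -0.6   1.71  0.47  0.9  -0.24]
0.48 [ 0.39  0.69 -0.67  1.72  0.52  0.92 -0.01]
0.78 [ 0.4   0.7  -0.72  1.73  0.56  0.93  0.22]
False
4.8333 [ 0.5796686  -0.09511005  0.06288558] [ 0.5461197   0.03478073 -0.83335446] 0.00019111236659028223
```

View pics/c1.png

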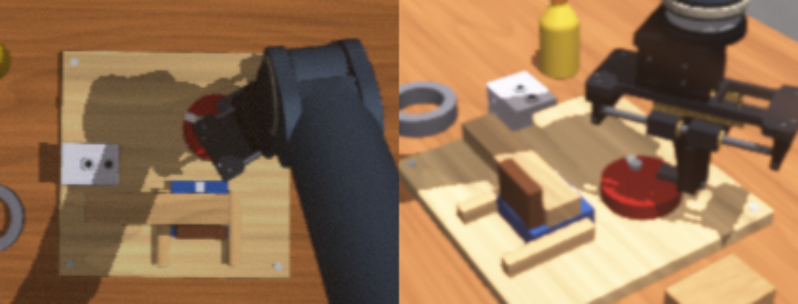

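The side view shows the shut fingers behind the peg, hiding it, and in free air with no contact force. I'll sweep to just short of low and then look.

```bash
python3 - <<'E'
from h import *
p,o=pose(-1.0,.0175,.062); r.line_to(p,o,vel=.06)
for th in np.linspace(-1.0,.74,13)[1:]:
    p,o=pose(th,.0175,.062); r.line_to(p,o,vel=.06)
    s=r.get_state();print(round(s["time_s"],1),round(th,2),np.round(s["wrist_force"],1),np.round(np.array(s["tcp_pos"])-p,4))
for n in ["side","top"]: cv2.imwrite(f"pics/{n}2.png",camera(n)[:,:,::-1])
a=cv2.imread("pics/top2.png")[140:300,240:450];b=cv2.imread("pics/side2.png")[150:310,220:430]
cv2.imwrite("pics/c2.png",cv2.resize(np.hstack([a,b]),None,fx=1.9,fy=1.9))
E
```

```text
5.8 -0.86 [-0.6  0.1 -0.2] [-0.0002  0.0001 -0.0002]
6.1 -0.71 [ 0.2 -0.   0. ] [-0.0002 -0.0001 -0.0001]
6.5 -0.57 [-0.4 -0.6 -0. ] [-0.     -0.     -0.0001]
6.8 -0.42 [-0.1 -0.8  0.4] [0.0001 0.0001 0.0001]
7.1 -0.28 [-0.5 -0.4 -0. ] [0.0002 0.0002 0.0001]
7.4 -0.13 [ 0.  -0.6 -0.2] [0.0001 0.0002 0.0001]
7.8 0.01 [ 0.6 -1.1  1.2] [0.0001 0.0003 0.0001]
8.1 0.16 [ 1.  -0.5 -0.6] [0.     0.0003 0.    ]
8.4 0.3 [ 0.1 -0.6  0.6] [-0.0001  0.0003  0.    ]
8.7 0.45 [0.3 0.1 0.2] [-0.0001  0.0003 -0.    ]
9.1 0.6 [1.3 1.1 0.2] [-0.0002  0.0003 -0.    ]
9.4 0.74 [ 0.5 -0.6 -0.3] [-0.0002  0.0002 -0.    ]
```

View pics/c2.png

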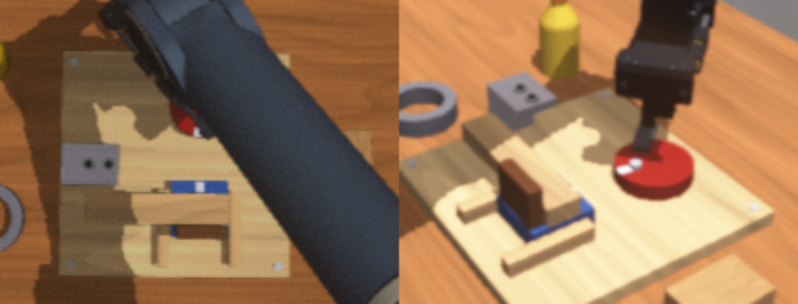

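The cam followed: in the side view the white mark now points to the carriage. I'll back off, lift, go behind the block and measure the cam angle from a clear view.

```bash
python3 - <<'E'
from h import *
p,o=pose(.74,.035,.062); r.line_to(p,vel=.1); p[2]=.2; r.line_to(p,vel=.2)
D=[0.37,-0.0145,.25]; 
for oo in ([-np.pi/2,0,-np.pi/2],[-np.pi/2,0,0],[-np.pi/2,0,np.pi]):
    for x in (.385,.40,.41,.43,.47):
        q=r.ik([x,-.014,.064],oo);print(oo[2],x,None if q is None else np.round(q,2))
r.move_to([.45,-.25,.22],[-np.pi/2,0,-np.pi/2])
print(r.get_state()["time_s"])
for n in ["side","top"]: cv2.imwrite(f"pics/{n}3.png",camera(n)[:,:,::-1])
a=cv2.imread("pics/top3.png")[140:300,240:450];b=cv2.imread("pics/side3.png")[150:310,220:430]
cv2.imwrite("pics/c3.png",cv2.resize(np.hstack([a,b]),None,fx=1.9,fy=1.9))
E
```

```text
-1.5707963267948966 0.385 [ 0.57  0.34 -0.74  2.3   0.39  0.62 -0.47]
-1.5707963267948966 0.4 [ 0.56  0.36 -0.73  2.27  0.4   0.64 -0.47]
-1.5707963267948966 0.41 [ 0.55  0.37 -0.72  2.25  0.41  0.65 -0.47]
-1.5707963267948966 0.43 [ 0.53  0.39 -0.71  2.21  0.41  0.67 -0.47]
-1.5707963267948966 0.47 [ 0.49  0.44 -0.67  2.13  0.43  0.71 -0.47]
0 0.385 [ 0.8   0.44 -1.04  2.29  0.6   0.71  0.9 ]
0 0.4 [ 0.78  0.46 -1.02  2.26  0.61  0.72  0.9 ]
0 0.41 [ 0.77  0.47 -1.01  2.24  0.61  0.73  0.9 ]
0 0.43 [ 0.75  0.5  -1.    2.2   0.63  0.76  0.9 ]
0 0.47 [ 0.71  0.55 -0.97  2.12  0.65  0.8   0.9 ]
3.141592653589793 0.385 [ 0.25  0.27 -0.37  2.32  0.18  0.58 -1.83]
3.141592653589793 0.4 [ 0.24  0.29 -0.36  2.29  0.18  0.59 -1.83]
3.141592653589793 0.41 [ 0.24  0.3  -0.35  2.27  0.18  0.6  -1.83]
3.141592653589793 0.43 [ 0.22  0.33 -0.34  2.23  0.19  0.61 -1.82]
3.141592653589793 0.47 [ 0.2   0.38 -0.31  2.14  0.19  0.65 -1.82]
11.8917
```

View pics/c3.png

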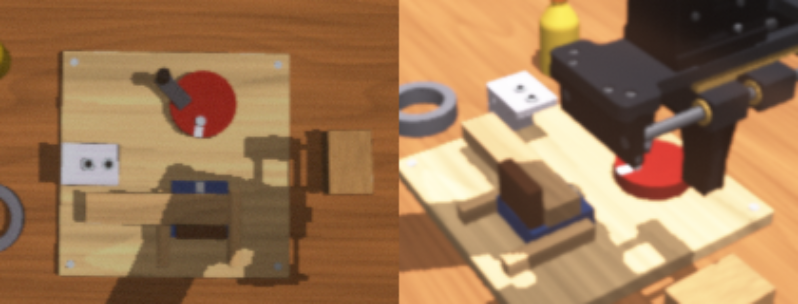

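```bash
python3 - <<'E'
from h import *
a=cv2.imread("pics/top3.png")
w=ray("top",240+163/1.9-.25,140+76/1.9-.25,.095)[:2]-P;print("peg",w,np.hypot(*w),np.arctan2(w[1],w[0])-.9)
a_=a.astype(int);m=((a_[:,:,2]>90)&(a_[:,:,1]<50)&(a_[:,:,0]<50)).astype(np.uint8);m[:,:300]=0
c=max(cv2.findContours(m,0,1)[0],key=cv2.contourArea);(u,v),rad=cv2.minEnclosingCircle(c);w=ray("top",u,v,.038)[:2]-P;print("disc",u,v,rad,w,np.arctan2(w[1],w[0]))
cv2.imwrite("pics/z3.png",cv2.resize(a[165:290,290:400],None,fx=4.7,fy=4.7,interpolation=cv2.INTER_CUBIC))
E
```

```text
peg [0.04776618 0.04826035] 0.06790190816408828 -0.10945576166669835
disc 346.19256591796875 194.72804260253906 17.361509323120117 [ 0.01999547 -0.00249382] -0.12407863969398156
```

View pics/z3.png

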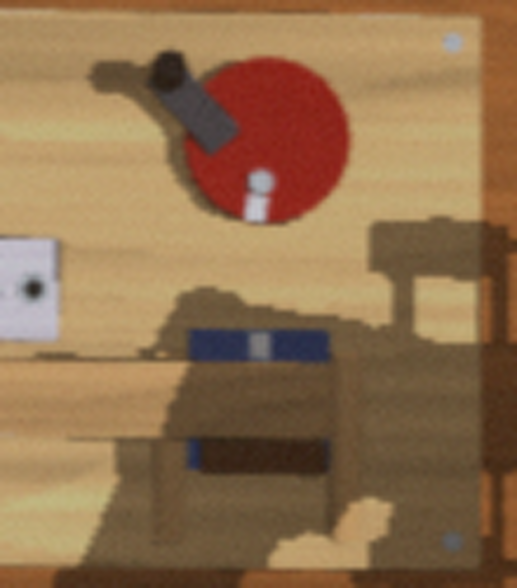

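Cam measured at about -0.11 (peg) and -0.12 (disc), and the mark faces the carriage mark, so it is at low. Now the carriage.

```bash
python3 - <<'E'
from h import *
o=[-np.pi/2,0,np.pi]
r.move_to([.395,-.0145,.22],o)
print(r.line_to([.395,-.0145,.064],vel=.15,threshold=8))
hit=r.line_to([.455,-.0145,.064],vel=.05,threshold=20);s=r.get_state();print(hit,s["tcp_pos"],s["wrist_force"])
if not hit:
    hit=r.line_to([.485,-.0145,.064],vel=.03,threshold=20);s=r.get_state();print(hit,s["tcp_pos"],s["wrist_force"],s["time_s"])
for n in ["side","top"]: cv2.imwrite(f"pics/{n}4.png",camera(n)[:,:,::-1])
a=cv2.imread("pics/top4.png")[140:300,240:450];b=cv2.imread("pics/side4.png")[150:310,220:430]
cv2.imwrite("pics/c4.png",cv2.resize(np.hstack([a,b]),None,fx=1.9,fy=1.9))
E
```

```text
False
False [ 0.45500491 -0.01450737  0.06396857] [-1.22282918  0.69275715 -1.33147581]
True [ 0.4735028  -0.01459284  0.06303135] [ 0.22150409 -0.21536975  0.35476863] 16.925
```

View pics/c4.png

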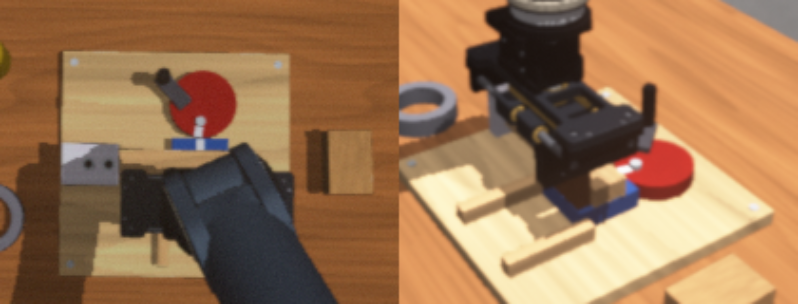

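It stopped at 0.4735, where home was predicted at about 0.475, and the carriage nose is now at the cam's rim. I'll push again slowly with a higher threshold to confirm the stop, then retreat and measure.

```bash
python3 - <<'E'
from h import *
x=.4735
for i in range(8):
    x+=.001
    h=r.line_to([x,-.0145,.064],vel=.01,threshold=30);s=r.get_state();print(np.round(s["tcp_pos"],4),np.round(s["wrist_force"],1))
    if h or s["wrist_force"][0]<-22: break
r.wait(.3);s=r.get_state();print(np.round(s["tcp_pos"],4),np.round(s["wrist_force"],1))
r.line_to([.42,-.0145,.064],vel=.1);r.line_to([.42,-.0145,.22],vel=.2)
r.move_to([.40,-.35,.25],[-np.pi/2,0,-2.2]);print(r.get_state()["time_s"])
for n in ["side","top"]: cv2.imwrite(f"pics/{n}5.png",camera(n)[:,:,::-1])
a=cv2.imread("pics/top5.png");b=cv2.imread("pics/side5.png")[150:310,220:430]
cv2.imwrite("pics/c5.png",cv2.resize(np.hstack([a[140:300,200:450],b]),None,fx=1.7,fy=1.7))
cv2.imwrite("pics/z5.png",cv2.resize(a[165:290,290:400],None,fx=4.7,fy=4.7,interpolation=cv2.INTER_CUBIC))
a_=a.astype(int);m=((a_[:,:,2]>90)&(a_[:,:,1]<50)&(a_[:,:,0]<50)).astype(np.uint8);m[:,:300]=0
c=max(cv2.findContours(m,0,1)[0],key=cv2.contourArea);(u,v),rad=cv2.minEnclosingCircle(c);w=ray("top",u,v,.038)[:2]-P;print("disc",u,v,rad,w,np.arctan2(w[1],w[0]))
E
```

```text
[ 0.4738 -0.0146  0.0637] [-2.6  0.1 -1.6]
[ 0.4738 -0.0146  0.0637] [-5.5  0.3  1.7]
[ 0.4738 -0.0147  0.0636] [-7.3  0.4  3.7]
[ 0.4738 -0.0147  0.0636] [-8.6 -0.   7.1]
[ 0.4738 -0.0147  0.0636] [-12.4   0.8   9.4]
[ 0.4738 -0.0147  0.0635] [-13.9   0.   10.9]
[ 0.4738 -0.0147  0.0634] [-15.   -0.1  12.3]
[ 0.4738 -0.0147  0.0633] [-18.2   0.8  14.4]
[ 0.4738 -0.0147  0.0633] [-18.2   1.5  14.9]
22.7667
disc 345.9040832519531 194.47283935546875 17.3748779296875 [ 0.02059272 -0.00180273] -0.08731958929615595
```

View pics/c5.png

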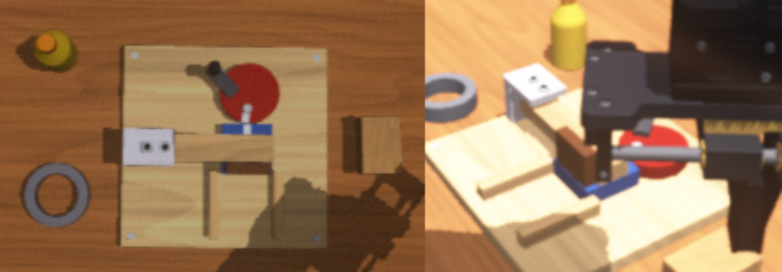

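View pics/z5.png

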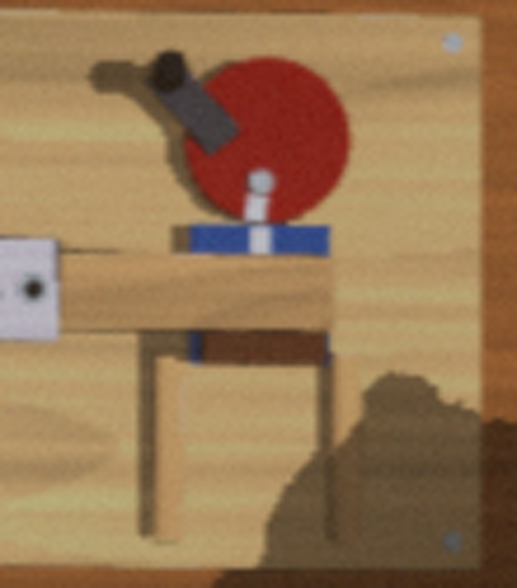

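```bash
python3 - <<'E'
from h import *
f=lambda r_:ray("top",290+260/4.7,165+r_/4.7-.4,.041)[0]-P[0]
g=lambda r_:ray("top",290+260/4.7,165+r_/4.7-.4,.085)[0]-P[0]
print("nose before/after",f(330),f(226)," block rear top before/after",g(473),g(363))
print("mark rim", ray("top",290+255/4.7,165+222/4.7-.4,.038)-[*P,0], "pivot",ray("top",290+261/4.7,165+182/4.7-.4,.04)-[*P,0])
w=.0; s=r.get_state();print(s["tcp_pos"],s["wrist_force"],s["dq"])
# bystanders: pixel difference before/after
a=cv2.imread("pics/top0.png").astype(int);b=cv2.imread("pics/top5.png").astype(int)
for nm,(x0,x1,y0,y1) in dict(glue=(215,250,150,190),tape=(208,258,230,278),box=(405,440,200,245)).items(): print(nm,np.abs(a-b)[y0:y1,x0:x1].mean())
E
```

```text
nose before/after -0.07497119590746826 -0.022880947192317036  block rear top before/after -0.1439579940726387 -0.091465027083251
mark rim [-0.02072428  0.00166486  0.038     ] pivot [-0.00064073 -0.00101581  0.04      ]
[ 0.40058943 -0.34877315  0.24980745] [ 0.47012218 -0.5375442   0.09720898] [ 0.00013306 -0.00514017  0.00304269 -0.00117252  0.00184395  0.00107556
  0.00250515]
glue 3.0414285714285714
tape 3.1034722222222224
box 4.684021164021164
```

```bash
python3 - <<'E'
from rig import r
r.wait(.3); r.sign_off()
E
```

```text
the job is handed in; nothing more can be done
```

I pushed the red cam round by its peg with the shut fingers to its low point. I then backed off, checked the cam in the camera, and pushed the carriage home from behind the dark block. The arm was clear of everything when I handed the job in, at about 23 s.

**Cam:** it measured about -0.11 to -0.12 rad before the carriage push, and about -0.09 rad afterwards. The cam's white mark faces the carriage's white mark.

**Carriage:** it sat against a rigid stop, with the fingertip staying at x = 0.4738 m under 18 N. Travel came out at 60 mm from the block's rear face. It came out at about 58.6 mm from the nose and 58.5 mm from the fingertip position. That 1.5 mm difference is within the calibration error, and all three are above the required 57 mm.

**Bystanders:** the box, bottle and tape look unmoved in the before and after top pictures.

**Force on the tool:** it was back near zero at the end. The largest push was about 24 N in total at the wrist, counting an upward part.

The only measurement that disagreed more was one early side-view reading of the pivot, about 5 mm off the top view. I used the top-view fit, which the peg, disc and nose readings supported.

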